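# Put the tall gel cassette up on the viewing stand

### The arm

A 6-joint arm with a two-finger parallel gripper is mounted at the origin on the work surface. World frame = base frame: x ahead of the robot, y to its left, z up, the work surface at z = 0. Lengths are in m, angles in rad, forces in N, time in s.
With the tool pointing down it reaches from about 0.425 to 0.95 m from the base axis. Payload 3.5 kg.
Tool frame: the origin (TCP) lies at the very end of the fingers, on their centre line; the grasp point (between the pads) lies 19 mm behind it (ctrl.pinch_z is the distance from the TCP to the grasp point, in m); z points along the fingers, y is the line along which they close (so a half turn about z gives the same grasp; the last joint's range is limited). The gripper opens to 85 mm and grips with 20 to 120 N. Pads are 22 mm wide; open, the fingers measure 114 mm over their backs; the gripper's body (76 mm by 85 mm) begins 54 mm behind the grasp point. The pads swing forward as they close: fully open they stand 13 mm farther back than shut.
Start: joints at [-1.262, 0.286, 1.577, -0, 1.279, -0.15], TCP at [0.299, -0.605, 0.2] pointing down, gripper open.
Joint ranges: [-2.77, 2.77], [-0.9, 2.22], [0.21, 2.48], [-1.53, 4.67], [0.24, 2.81], [-2.84, 2.84]. Speed limits (rad/s): [2.79, 2.79, 3.14, 3.14, 3.14, 3.14].

### API

Orientations are given as a unit quaternion [x, y, z, w].
In Python, from plant import ctrl gives the robot as it stands. The module is installed in compiled form; this text tells all that it offers.
- The arm moves only by the shell command python3 -m crank 'ROWS' [OPENING] [FORCE]. ROWS is JSON, a list of rows, each a list of 6 numbers: the shift along the tool's x, y, z in cm, then the turn, a rotation vector about the tool's x, y, z in rad. In form: [[tx, ty, tz, rx, ry, rz], ...]. A call has 1 to 10 rows; each row is the pose to reach, as a shift and turn from the pose commanded when the call began, along the tool's axes at that moment; what a row does not reach only later rows make up. A row lasts 1/10 s, in which the tool goes at most 50 mm and 8.59 degrees, less where a joint would pass 70% of its speed; a pose out of reach is approached as far as the arm can. A call with a gripper value outside its range is refused whole. OPENING is the opening, from 0 (shut) to 1 (fully open), set as the call begins (- or left out, the last holds). The fingers move at their own pace and stop on an object; FORCE is the grip in N (left out, the last holds). Time passes only in rows, so rows that repeat a pose let the fingers close. It gives the time, the measured TCP pose, the force, the opening and the grip force at its end, in the units of the state.
- ctrl.get_state(): the state, without advancing time (a new reading comes with each control period).
- ctrl.read_camera(name): name is "scene" or "top" or "wrist"; returns (picture, depth): 420x560x3 uint8, blue, green, red; 420x560 float32, m along the optical axis (not along the pixel's ray), 0 where there is no reading.
- ctrl.camera_info(name): a dict with "K" (3x3 intrinsics, pixels), "origin" and "orientation" of the camera in the world. Camera axes: x right, y down, z forward; pixel columns grow to the right and rows downward; lengths in m; the calibration is good to about 2 mm. A picture is of the moment at which its call begins: read the wrist's pose just before it. camera_info takes no time and is no camera call; for the wrist camera it gives the pose at the moment of the call.
- ctrl.sign_off(): hands the job in; it is judged then, once.
The state is a dict: "time": time; "qpos": joint angles; "dq": joint speeds; "joint_efforts": joint torques, N m; "eef_pos": TCP position; "tcp_rot": TCP orientation; "contact_force": force on the tool from outside, world axes, zero at the start; "wrist_torque": the same for the moment, N m; "opening": opening from 0.0 (shut) to 1.0 (fully open); "finger_force": force on a finger pad.
Only numpy, scipy, OpenCV 4.12 (cv2) and the standard library are available. Lean on these libraries where they do the work, as an engineer would, in place of code of your own. Each camera call takes 0.05 s, during which the arm holds its last target. There are 200 camera calls.

### The job

Draw the tall gel cassette up out of its leaning slot in the rack, leaving the two short ones in their slots, and lower it onto the ledge of the sloped viewing stand, letting go only once it stands on the ledge, so that it rests flat against the sloped face, square and centred. Then flip the stand's lamp switch all the way over. Do not knock over or push away the beaker, the mug or the bottles.

Things in the scene. Friction and masses are not known exactly. Their poses are not given: they have to be found in the camera images.
- rack: grey rack, base 200 x 130 mm, three slots. Origin: centre of underside; x across the slots, y along them. Slot floors at x = -65, 0, +65, z = 30 mm; slots 11 mm wide, leaning 25 deg from vertical, tops towards -x. Posts behind a cassette (its -x face) reach 90 mm up the pane, at its side edges; lips on its +x face 40 mm, end walls 45 mm. Pull along the cassette's z by 95 mm or more
- tall_cassette: the tall cassette, two glass panes with black strips along its edges, 150 mm tall, 100 mm wide, 8 mm thick, about 260 g; stands leaning in one of the rack's three slots. Origin: centre of its bottom edge face; z up along the pane (leaning 25 deg in the rack), y along its width, x normal to the pane
- short_cassette_a: a short cassette, two glass panes with black strips along its edges, 110 mm tall, 100 mm wide, 8 mm thick, about 190 g; stands leaning in one of the rack's three slots. Origin: centre of its bottom edge face; z up along the pane (leaning 25 deg in the rack), y along its width, x normal to the pane
- short_cassette_b: the other short cassette, two glass panes with black strips along its edges, 110 mm tall, 100 mm wide, 8 mm thick, about 190 g; stands leaning in one of the rack's three slots. Origin: centre of its bottom edge face; z up along the pane (leaning 25 deg in the rack), y along its width, x normal to the pane
- stand: white viewing stand, fixed. Origin: centre of its footprint on the table, z up; its base reaches from x = -105 to +65 mm and y = -75 to +165 mm. It carries the sloped face and, at its +y side, the lamp switch
- stand_face: sloped panel of the stand, 130 mm wide (y), 90 mm high (z), leaning 35 deg from vertical, top towards the stand's -x. Origin: where face meets ledge, mid-width, 34 mm above the table; z up the face, x out of it. Ledge 18 mm deep, with a lip 10 mm high at its outer edge. Seated, the tall cassette's origin is at x = 4, y = 0, z = 0 mm here, axes matching; its upper 60 mm stand free
- lamp_switch_tip (a point): tip of the black lamp lever, 80 mm long, on a grey block at the +y side of the stand (pivot at x = -55, y = 140 mm of the stand)
- lamp_switch (a joint): angle of the lamp lever, rad: 0 = off (leaning to the stand's -x), 1.0 = on (leaning to the stand's +x); stays where it is left
- beaker: glass beaker, 70 mm across, 85 mm high; origin centre of underside
- amber_bottle: amber bottle, 64 mm across, 130 mm high; origin centre of underside
- mug_beaker: white ceramic mug, 80 mm across, 100 mm high; origin centre of underside
There are look-alikes about, which are no part of the job. What is shaped like the rack but purple is not meant. What is shaped like the tall_cassette but green is not meant.

How it is judged:
On the way, in this order (a step that is already met when the one before it is completed fails the run):
1. the tall cassette is drawn out of its slot and held clear above the rack (distance of tall_cassette from where it was at the start of the episode above 0.09 m and contact force between the fingers and tall_cassette above 1 N and contact force between tall_cassette and rack below 0.1 N), for 0.1 s.
2. it stands on the ledge of the stand while still held (not dropped) (z of tall_cassette in the frame of stand_face between -0.004 and 0.008 m and x of tall_cassette in the frame of stand_face between -0.002 and 0.018 m and contact force between the fingers and tall_cassette above 1 N), for 0.1 s.
3. it is let go and rests flat against the sloped face, centred (z of tall_cassette in the frame of stand_face between -0.004 and 0.008 m and x of tall_cassette in the frame of stand_face between -0.002 and 0.018 m and x of tall_cassette in the frame of stand_face below 0.009 m and y of tall_cassette in the frame of stand_face between -0.018 and 0.018 m and angle between the x axis of tall_cassette and the x axis of stand_face, either way round below 0.1 rad and angle between the z axis of tall_cassette and the z axis of stand_face, either way round below 0.14 rad and contact force between the fingers and tall_cassette below 0.1 N), for 0.3 s.
4. the lamp switch is flipped on (value of joint lamp_switch above 0.8 rad), for 0.1 s.
At the end, for the whole second after the job is handed in: Tall cassette let go, at rest on the stand: bottom edge on the ledge (8 mm), flat on the sloped face (5 mm, 0.10 rad), centred within 18 mm, square within 0.14 rad; lamp switch over (above 0.8 rad); short cassettes in their slots (moved under 12 mm) (all of step 3 and linear speed of tall_cassette below 0.02 m/s and value of joint lamp_switch above 0.8 rad and distance of each of short_cassette_a, short_cassette_b from where it was at the start of the episode below 0.012 m); the robot touches nothing.
It fails at once if a short cassette is pulled from its slot (25 mm) (distance of any of short_cassette_a, short_cassette_b from where it was at the start of the episode above 0.025 m).
It fails at once if the tall cassette is dropped flat (angle between tall_cassette's own z axis and vertical above 1.25 rad).
It fails at once if the beaker, mug or amber bottle is knocked over or pushed 40 mm (angle between any of beaker, amber_bottle, mug_beaker's own z axis and vertical above 0.5 rad or distance of any of beaker, amber_bottle, mug_beaker from where it was at the start of the episode above 0.04 m).
It also fails if it takes over 56 s, if anything falls off the work surface, if the arm or the gripper's body presses on something with over 40 N, if the wrist force passes 120 N, or if a joint passes its speed limit or range.

## Working session

There is one attempt and no reset: what is moved stays moved. The work goes in short steps, Python scripts to look and compute and a shell command to move; the robot and the scene stay as the last step left them, time stands still between calls to the robot, and variables do not carry over. Pictures are saved under pics/ and viewed, at most 10 in all, crops included, and the job is handed in when it is done.

```bash
mkdir -p pics
cat > h.py <<'E'
import numpy as np, cv2
from scipy.spatial.transform import Rotation as R
from plant import ctrl
def cam(n):
    i=ctrl.camera_info(n); b,d=ctrl.read_camera(n); 
    K=np.array(i["K"]);o=np.array(i["origin"]);q=np.array(i["orientation"])
    Rm=R.from_quat(q).as_matrix() if q.size==4 else q
    return b,d,K,o,Rm
def cloud(d,K,o,Rm):
    v,u=np.mgrid[:d.shape[0],:d.shape[1]]
    p=np.stack([(u-K[0,2])/K[0,0]*d,(v-K[1,2])/K[1,1]*d,d],-1)
    return p@Rm.T+o
E
python3 - <<'E'
from h import *
ims=[]
for n in("scene","top"):
    b,d,K,o,Rm=cam(n); np.savez(n,b=b,d=d,K=K,o=o,R=Rm); cv2.imwrite(f"pics/{n}.png",b); print(n,o,Rm[:,2],(d==0).sum())
print(ctrl.get_state())
E
```

```text
scene [ 1.15147934 -0.97638222  1.06218686] [-0.41608231  0.63864897 -0.64730441] 1019
top [ 0.41507249 -0.01813513  1.03350521] [ 0.11444726 -0.00869186 -0.9933913 ] 882
{'time': 0.1, 'qpos': array([-1.26200736e+00,  2.87126072e-01,  1.57799937e+00, -2.92133592e-05,
        1.27862791e+00, -1.50004068e-01]), 'dq': array([-2.12925201e-03, -1.71502574e-03, -2.46863610e-03,  2.21336104e-04,
       -6.02870355e-05, -1.50299295e-04]), 'joint_efforts': array([ 1.93234082e-03, -4.07290113e+01, -2.93700331e+01, -1.35316618e-04,
        3.36457037e-03,  5.20750536e-07]), 'eef_pos': array([ 0.29875044, -0.60455739,  0.19886982]), 'tcp_rot': array([ 9.73802269e-01,  2.27393872e-01, -9.96205149e-05, -1.07583654e-03]), 'contact_force': array([ 0.23558731, -0.62977887, -0.37622523]), 'wrist_torque': array([ 0.00943567, -0.00499144,  0.00748787]), 'finger_force': 0.0, 'opening': 1.0020783349190618}
```

View pics/scene.png

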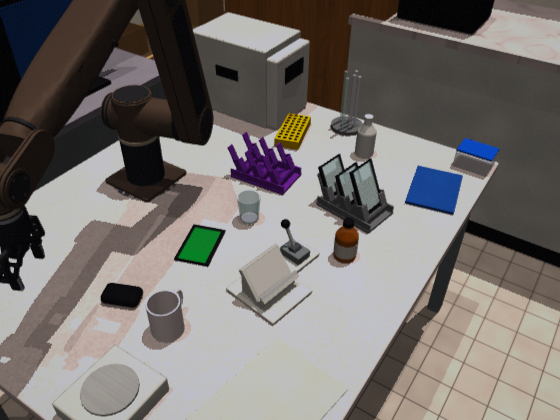

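View pics/top.png

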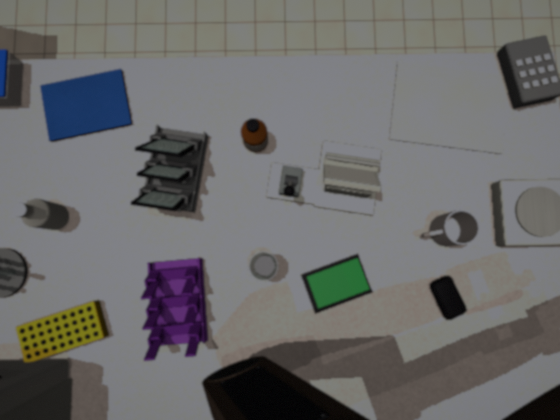

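The scene picture shows the grey rack at about (355,195), with three cassettes, the front one at (367,188) looking tallest. The stand is at (270,280) with its lever at (288,228), the amber bottle at (346,242), the glass beaker at (249,206) and the mug at (166,315). The look-alikes are the purple rack at (265,165) and the green pane at (200,245); neither is meant. In the top view, the rack is at (172,170), the stand at (348,178) and the switch at (290,185).

Run:
```python
from h import *
out=[]
for n,(r0,r1,c0,c1) in {"scene":(145,235,305,405),"top":(115,225,120,220)}.items():
    z=np.load(n+".npz"); P=cloud(z["d"],z["K"],z["o"],z["R"]); np.save(n+"P",P)
    c=z["b"][r0:r1,c0:c1]; out.append(cv2.resize(c,(400,400*(r1-r0)//(c1-c0)),interpolation=cv2.INTER_CUBIC))
    Q=P[r0:r1,c0:c1].reshape(-1,3); m=(Q[:,2]>.012)&(z["d"][r0:r1,c0:c1].ravel()>0)
    Q=Q[m]; print(n,len(Q),Q.min(0).round(3),Q.max(0).round(3))
    print(np.array2string(P[r0:r1:6,c0:c1:6,2]*1000,precision=0,suppress_small=True,max_line_width=200))
h=max(o.shape[0] for o in out)
cv2.imwrite("pics/crop.png",np.hstack([cv2.copyMakeBorder(o,0,h-o.shape[0],0,0,0) for o in out]))
```

```text
scene 3770 [0.504 0.016 0.012] [0.759 0.551 0.169]
[[  1.   0.  -2.  -3.   0.  -1.   3.  -2.  -3.  51.  59.  55.   2.   0.  -3.   2.   1.]
 [  1.   1.   1.   2.  -1.  -0.   6.  -5.   2.  25.  36.  29.  -2.  -3.  -4.  -3.   3.]
 [  2.  -4.  -0.   2.  -2. 131.  -1.   1.   1.   2.   9.  -1.  -3.  -0.   1.   3.   1.]
 [  2.   1.  -3.   0. 131. 119. 109.  -2.  -3.   3. 166. 154.   1.   2.  -3.   3.   1.]
 [  2.   1.  -2. 122. 110. 101.  89. 127. 122. 164. 148. 140.   3.   2.   2.  -4.   1.]
 [ -1.   1. 106. 103.  94.  80. 126. 110. 157. 149. 137. 127.  -2.   2.   3.   1.   1.]
 [  4.   1.   3.  88.  84.  68. 111. 100. 144. 134. 122. 112.   2.  -0.   1.  -1.  -3.]
 [  0.  -1.  -1.  70.  68.  99.  96.  84. 126. 118. 106. 100.  87.   0.   3.  -2.  -8.]
 [ -0.  -2.   2.  48.  57.  36.  81.  72. 107.  99.  96.  79.  67.  65.  -1.  -1.   1.]
 [  0.   2.  19.  32.  43.  31.  64.  65.  93.  89.  81.  68.  57.  52.  -4.  -2.  -2.]
 [  2.   5.  -3.  15.  23.  12.  43.  45.  32.  72.  69.  53.  39.  36.  32.  -1.  -0.]
 [ -1.  -0.  -4.   4.   8.  13.  28.  34.   8.  58.  56.  35.  32.   8.   6.   2.
[... 1616 characters left out ...]
8.   33.   35.   34.   28.    8.   10.   10.    9.   -4.   -5.    0.]
 [   0.   -2.    1.   -5.   67.   64.   55.   50.   43.   39.   62.   53.   33.    1.   -1.   -3.   -3.]
 [1034.   -3.    2.  112.  109.  103.   99.   89.   80.   82.   72.   69.   31.   -1.   -2.    2.   -1.]
 [   1.    1.   -2.  127.  128.  130.  128.  124.  120.  117.   93.   69.   28.   -2.   -4.   -2.   -2.]
 [  -0.   -1.   -1.   -3.   -0.    1.    1.   -0.    2.   -3.   -2.   -4.   12.   -0.   -0.   -4.    1.]
 [   2.   -3.   -1.   -1.   -1.    2.    0.   -1.   -0.    0.   -4.   -2.   -1.   -1.    0.   -3.   -3.]
 [   0.   -2.   -2.   -2.    1.   -3.   -4.   -0.   -2.   -1.   -3.    0.    0.   -2.   -1.    2.    2.]]
```

View pics/crop.png

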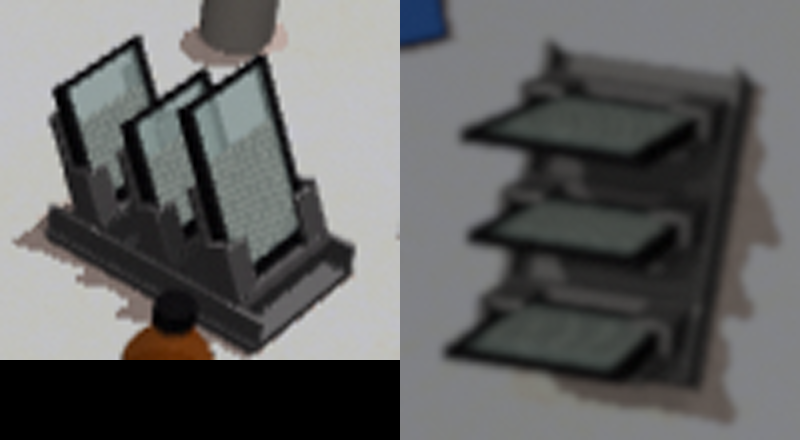

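The enlarged crop confirms it: of the three cassettes, the tall one is farthest in +x (scene (367,188), top view (167,147)). Its top is at z ≈ 166 mm, while the other two stand at about 130 mm.

```bash
cat > fit.py <<'E'
from h import *
def plane(Q,it=500,t=.003):
    rng=np.random.default_rng(0);best=None
    for _ in range(it):
        a=Q[rng.choice(len(Q),3,False)]; n=np.cross(a[1]-a[0],a[2]-a[0]); l=np.linalg.norm(n)
        if l<1e-6: continue
        m=abs((Q-a[0])@(n/l))<t
        if best is None or m.sum()>best.sum(): best=m
    c=Q[best].mean(0); n=np.linalg.svd(Q[best]-c,full_matrices=False)[2][2]
    return c,n*np.sign(n[2]),Q[best]
def frame(Q):
    c,n,I=plane(Q); y=np.cross([0,0,1],n);y/=np.linalg.norm(y); z=np.cross(n,y)
    return c,np.stack([n,y,z],1),I
E
python3 - <<'E'
from fit import *
S={n:(np.load(n+".npz"),np.load(n+"P.npy")) for n in("scene","top")}
def reg(n,r0,r1,c0,c1,lo,hi):
    z,P=S[n]; Q=P[r0:r1,c0:c1][z["d"][r0:r1,c0:c1]>0]; return Q[(Q[:,2]>lo)&(Q[:,2]<hi)]
def rep(t,Q):
    c,F,I=frame(Q); L=(I-c)@F
    print(t,len(I),"c",c.round(4),"n",F[:,0].round(3),"lean",np.degrees(np.arcsin(F[2,0])).round(1),"yaw",np.degrees(np.arctan2(F[1,0],F[0,0])).round(1))
    for k in(1,2):print("   rng",np.percentile(L[:,k],[0,1,50,99,100]).round(4))
    mid=lambda k:(np.percentile(L[:,k],.5)+np.percentile(L[:,k],99.5))/2
    print("   mid y at top:",(c+F@[0,mid(1),np.percentile(L[:,2],99.7)]).round(4))
A=reg("top",130,162,130,205,.10,.18);B=reg("scene",155,215,345,385,.10,.18)
rep("tall top",A);rep("tall scene",B);rep("both",np.vstack([A,B]))
A=reg("top",150,205,318,385,.045,.13);B=reg("scene",240,305,230,305,.045,.13)
print(len(A),len(B));rep("face top",A);rep("face scene",B);rep("both",np.vstack([A,B]))
# lever
for n,w in(("top",(165,205,275,305)),("scene",(212,265,275,315))):
    z,P=S[n];r0,r1,c0,c1=w;b=z["b"][r0:r1,c0:c1];Q=P[r0:r1,c0:c1];m=(b.max(2)<45)&(Q[...,2]>.05)
    print(n,m.sum(),Q[m].mean(0),Q[m][:,2].max(), Q[m][Q[m][:,2]>.1].mean(0))
for nm,(r0,r1,c0,c1) in {"beaker":(248,282,245,285),"amber":(115,155,238,272),"mug":(205,248,420,480)}.items():
    Q=reg("top",r0,r1,c0,c1,.03,.2);print(nm,Q.min(0).round(3),Q.max(0).round(3),np.median(Q,0).round(3))
z,P=S["top"]; print("arm base col",P[380,240])
E
```

```text
tall top 437 c [0.6641 0.2358 0.1426] n [ 0.879 -0.153  0.452] lean 26.9 yaw -9.9
   rng [-0.0487 -0.0483 -0.0008  0.0499  0.052 ]
   rng [-0.0473 -0.0459  0.0038  0.0293  0.0301]
   mid y at top: [0.6511 0.2395 0.1692]
tall scene 471 c [0.6691 0.233  0.1349] n [ 0.886 -0.159  0.435] lean 25.8 yaw -10.2
   rng [-0.0516 -0.0498 -0.      0.0504  0.0535]
   rng [-0.0391 -0.0381  0.      0.0361  0.0368]
   mid y at top: [0.6536 0.2367 0.1679]
both 872 c [0.6673 0.2344 0.1375] n [ 0.88  -0.151  0.45 ] lean 26.7 yaw -9.7
   rng [-0.053  -0.0499  0.0001  0.0509  0.0536]
   rng [-0.0436 -0.0412  0.0007  0.0342  0.0362]
   mid y at top: [0.6516 0.2376 0.1692]
1586 1804
face top 791 c [ 0.6073 -0.1862  0.0821] n [ 0.79  -0.137  0.598] lean 36.7 yaw -9.9
   rng [-0.0657 -0.0636 -0.0003  0.0634  0.0637]
   rng [-0.0464 -0.0445  0.0013  0.0336  0.036 ]
   mid y at top: [ 0.587  -0.1829  0.1096]
face scene 1044 c [ 0.6105 -0.1919  0.0769] n [ 0.798 -0.138  0.586] lean 35.9 yaw -9.8
   rng [-0.0644 -0.062  -0.0008  0.0658  0.0679]
   rng [-0.0406 -0.039   0.0003  0.0385  0.0399]
   mid y at top: [ 0.5883 -0.186   0.1086]
both 1811 c [ 0.6096 -0.1895  0.0787] n [ 0.8   -0.139  0.583] lean 35.7 yaw -9.9
   rng [-0.0666 -0.0635 -0.0005  0.0644  0.0665]
   rng [-0.0428 -0.0407  0.0006  0.0369  0.0395]
   mid y at top: [ 0.5879 -0.1847  0.1097]
top 89 [ 0.57177954 -0.0398339   0.11340439] 0.11919436644762027 [ 0.57157196 -0.03975964  0.1138181 ]
scene 60 [ 0.58629693 -0.06192618  0.12626149] 1.0621868572889213 [ 0.58595172 -0.06213297  0.1280473 ]
beaker [ 0.373 -0.011  0.03 ] [0.44  0.055 0.089] [0.404 0.027 0.078]
amber [0.688 0.008 0.03 ] [0.751 0.071 0.134] [0.709 0.037 0.091]
mug [ 0.445 -0.468  0.03 ] [ 0.524 -0.352  0.103] [ 0.482 -0.429  0.076]
arm base col [0.22814342 0.04901489 0.34456885]
```

```bash
cat > go.py <<'E'
from h import *
ya=np.radians(-9.9); hv=np.array([np.cos(ya),np.sin(ya),0]); Y=np.array([-np.sin(ya),np.cos(ya),0]); Z=np.array([0,0,1.])
def fr(lean):
    a=np.radians(lean); return np.stack([hv*np.cos(a)+Z*np.sin(a),Y,-hv*np.sin(a)+Z*np.cos(a)],1)
T=fr(25.5); F=fr(35.2)
Ttop=np.array([.652,.237,.1675])-.004*T[:,0]; T0=Ttop-.15*T[:,2]
F0=np.array([.6403,-.1945,.034])
def tool(C): return np.stack([C[:,1],C[:,0],-C[:,2]],1)
def rows(p,Rt):
    s=ctrl.get_state(); R0=R.from_quat(s["tcp_rot"]); 
    print("shift cm",(R0.inv().apply(p-s["eef_pos"])*100).round(2),"turn",(R0.inv()*R.from_matrix(Rt)).as_rotvec().round(3),"| world goal",np.round(p,4))
def info(C,o):
    s=ctrl.get_state(); R0=R.from_quat(s["tcp_rot"]); print("tcp in frame mm",((s["eef_pos"]-o)@C*1000).round(1),"rot err",(R0.inv()*R.from_matrix(tool(C))).as_rotvec().round(3),"F",s["contact_force"].round(1),"op",round(s["opening"],3),"ff",round(s["finger_force"],1),"t",s["time"],s["qpos"].round(2))
E
python3 - <<'E'
from go import *
print(T0,F0)
rows(np.array([.42,-.3,.38]),tool(T)); rows(T0+.25*T[:,2],tool(T)); info(T,T0)
E
```

```text
[0.71205849 0.22651811 0.03039016] [ 0.6403 -0.1945  0.034 ]
shift cm [ 24.36 -21.98 -18.06] turn [-0.413  0.208 -0.924] | world goal [ 0.42 -0.3   0.38]
shift cm [ 65.18 -62.58  -5.56] turn [-0.413  0.208 -0.924] | world goal [0.606 0.245 0.256]
tcp in frame mm [-166.  -889.8  265.8] rot err [-0.413  0.208 -0.924] F [ 0.2 -0.6 -0.4] op 1.002 ff 0.0 t 0.1 [-1.26  0.29  1.58 -0.    1.28 -0.15]
```

```bash
python3 -m crank '[[24,-22,-18,-0.41,0.21,-0.92],[24,-22,-18,-0.41,0.21,-0.92],[24,-22,-18,-0.41,0.21,-0.92],[24,-22,-18,-0.41,0.21,-0.92],[24,-22,-18,-0.41,0.21,-0.92],[24,-22,-18,-0.41,0.21,-0.92],[24,-22,-18,-0.41,0.21,-0.92],[24,-22,-18,-0.41,0.21,-0.92],[24,-22,-18,-0.41,0.21,-0.92],[24,-22,-18,-0.41,0.21,-0.92]]' 0.5; python3 -c "
from go import *
rows(T0+.25*T[:,2],tool(T)); info(T,T0)"
```

```text
time: 1.1
eef_pos: [0.4166, -0.3015, 0.3797]
tcp_rot: [0.748, 0.627, 0.142, 0.168]
contact_force: [0.2, -0.0, 0.1]
opening: 0.5
finger_force: 0.0
shift cm [57.09  2.9  15.19] turn [-0.001 -0.001 -0.003] | world goal [0.606 0.245 0.256]
tcp in frame mm [ -30.4 -571.   401.5] rot err [-0.001 -0.001 -0.003] F [ 0.2 -0.   0.1] op 0.5 ff 0.0 t 1.1 [-1.01 -0.41  1.97  0.34  1.29 -0.88]
```

```bash
python3 -m crank '[[57,2.9,15.2,0,0,0],[57,2.9,15.2,0,0,0],[57,2.9,15.2,0,0,0],[57,2.9,15.2,0,0,0],[57,2.9,15.2,0,0,0],[57,2.9,15.2,0,0,0],[57,2.9,15.2,0,0,0],[57,2.9,15.2,0,0,0],[57,2.9,15.2,0,0,0],[57,2.9,15.2,0,0,0]]' >/dev/null;  python3 -m crank '[[0,0,0,0,0,0],[0,0,0,0,0,0]]' >/dev/null; python3 -c "
from go import *
rows(T0+.25*T[:,2],tool(T)); info(T,T0)
i=cam('wrist'); cv2.imwrite('pics/w1.png',i[0]); np.savez('w1',b=i[0],d=i[1],K=i[2],o=i[3],R=i[4])"
```

```text
shift cm [8.85 0.56 2.07] turn [-0.006  0.001 -0.001] | world goal [0.606 0.245 0.256]
tcp in frame mm [ -5.6 -88.5 270.8] rot err [-0.006  0.001 -0.001] F [ 0.5  0.3 -0.6] op 0.501 ff 0.0 t 2.3 [ 0.17 -0.16  1.96 -0.18  0.93  0.42]
```

View pics/w1.png

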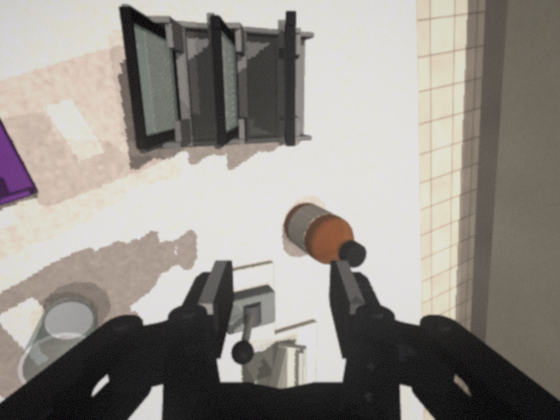

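The wrist view shows the tall cassette edge-on at (290,12–145), already in line between the fingertips (215 and 345, row 270). The bottle is at (330,240), clear to the side. I'll refine the position from this view's depth.

```bash
python3 -c "
from go import *
z=np.load('w1.npz');P=cloud(z['d'],z['K'],z['o'],z['R'])
L=(P-T0)@T*1000
m=(z['d']>0)&(L[...,2]>144)&(L[...,2]<158)&(abs(L[...,0])<20)&(abs(L[...,1])<70)
Q=L[m];print(len(Q),np.percentile(Q,[1,10,50,90,99],axis=0).round(1))
print(np.polyfit(Q[:,1],Q[:,0],1))
rows(T0+.2*T[:,2],tool(T))"
```

```text
1383 [[ -2.4 -48.7 147.5]
 [ -1.7 -38.5 148.4]
 [  1.3   3.9 149.6]
 [  4.4  41.6 150.7]
 [  5.1  49.2 151.6]]
[-0.00193206  1.26052528]
shift cm [8.95 0.48 7.16] turn [-0.004  0.001 -0.003] | world goal [0.6272 0.2413 0.2109]
```

```bash
python3 -m crank '[[4.5,0.6,0,0,0,0],[8.9,0.6,2,0,0,0],[8.9,0.6,2,0,0,0],[8.9,0.6,4.5,0,0,0],[8.9,0.6,7,0,0,0],[8.9,0.6,7,0,0,0]]' >/dev/null; python3 -c "
from go import *
T0=T0+.0012*T[:,0]
info(T,T0);rows(T0+.109*T[:,2],tool(T))"
```

```text
tcp in frame mm [ -1.   -3.2 200.2] rot err [-0.007  0.004 -0.006] F [-0.6  0.8 -1.4] op 0.503 ff 0.0 t 2.95 [ 0.29  0.07  1.85 -0.26  0.84  0.61]
shift cm [0.36 0.17 9.12] turn [-0.007  0.004 -0.006] | world goal [0.6669 0.2344 0.1293]
```

```bash
python3 -m crank '[[0.2,0,3,0,0,0],[0.2,0,5.5,0,0,0],[0.2,0,7.5,0,0,0],[0.2,0,9,0,0,0],[0.2,0,9,0,0,0]]' >/dev/null; python3 -c "
from go import *
T0=T0+.0012*T[:,0]
info(T,T0);rows(T0+.109*T[:,2],tool(T))"
```

```text
tcp in frame mm [  0.4   0.7 112.5] rot err [-0.003  0.001 -0.005] F [-0.7 -0.1  0.4] op 0.498 ff 0.0 t 3.45 [ 0.27  0.23  1.83 -0.29  0.7   0.63]
shift cm [-0.07 -0.04  0.35] turn [-0.003  0.001 -0.005] | world goal [0.6669 0.2344 0.1293]
```

```bash
python3 -m crank '[[0,0,0.2,0,0,0],[0,0,0.2,0,0,0],[0,0,0.2,0,0,0],[0,0,0.2,0,0,0],[0,0,0.2,0,0,0],[0,0,0.2,0,0,0],[0,0,0.2,0,0,0],[0,0,0.2,0,0,0]]' 0 50 >/dev/null; python3 -c "
from go import *
T0=T0+.0012*T[:,0]
info(T,T0)"
```

```text
tcp in frame mm [  2.3   3.  113.1] rot err [ 0.001 -0.001 -0.003] F [-3.2 -1.8  5.9] op 0.069 ff 49.8 t 4.25 [ 0.27  0.23  1.83 -0.29  0.7   0.63]
```

```bash
python3 -m crank '[[0,0,-1,0,0,0],[0,0,-2,0,0,0],[0,0,-3,0,0,0],[0,0,-4,0,0,0],[0,0,-5,0,0,0],[0,0,-6,0,0,0],[0,0,-7,0,0,0],[0,0,-8,0,0,0],[0,0,-9,0,0,0],[0,0,-10,0,0,0]]'|grep -E "force|open"; python3 -m crank '[[0,0,-1,0,0,0],[0,0,-2,0,0,0],[0,0,-3,0,0,0],[0,0,-3,0,0,0],[0,0,-3,0,0,0]]' >/dev/null; python3 -c "
from go import *
T0=T0+.0012*T[:,0]
info(T,T0)
z=cam('scene');cv2.imwrite('pics/s2.png',cv2.resize(z[0][60:300,180:500],(640,480)));
L=(cloud(*z[1:])-T0)@T*1000
m=(z[1]>0)&(abs(L[...,0])<15)&(abs(L[...,1])<60)&(L[...,2]>105)&(L[...,2]<240)
Q=L[m];print(len(Q),np.percentile(Q,[1,10,50,90,99],axis=0).round(1))
m=Q[:,2]<190;print(np.polyfit(Q[m][:,2],Q[m][:,0],1))"
```

```text
contact_force: [0.2, -0.3, -1.5]
opening: 0.071
finger_force: 49.1
tcp in frame mm [  1.2   2.6 241.9] rot err [-0.    -0.001 -0.004] F [-0.1 -0.4 -2.7] op 0.065 ff 49.1 t 5.75 [ 0.32  0.02  1.84 -0.26  0.9   0.61]
939 [[ -5.5 -51.1 129.5]
 [ -1.3 -45.1 139.6]
 [  2.7  -3.7 185.3]
 [  6.2  39.4 228.9]
 [  9.   51.3 238.6]]
[ 0.05407936 -6.98449719]
```

View pics/s2.png

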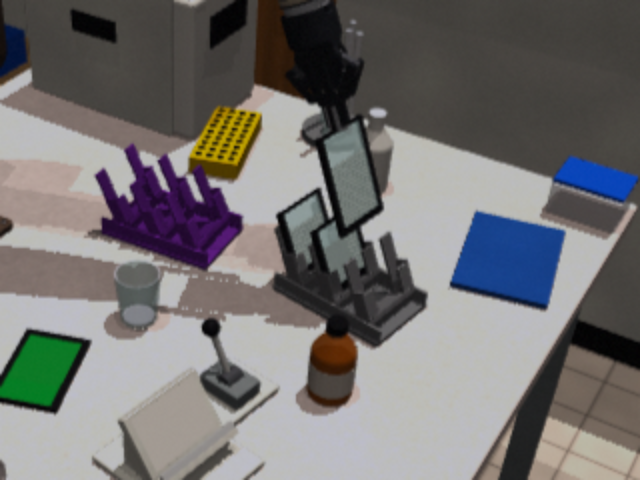

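The cassette is out and held at (350,175) in the crop, with both short ones still in the rack. Next I carry it, raised, to above the stand.

```bash
python3 -c "
from go import *
g=F0+F@np.array([.010,.0026,.130+.113]);s=ctrl.get_state()
m=(s['eef_pos']+g)/2; m[2]=max(s['eef_pos'][2],g[2])+.05
rows(s['eef_pos']+[0,0,.05],tool(T)); rows(m,tool(fr(30)));rows(g+[0,0,.03],tool(F));rows(g,tool(F))"
```

```text
shift cm [ 0.01  2.15 -4.52] turn [-0.001 -0.001 -0.003] | world goal [0.6119 0.2465 0.2991]
shift cm [-21.34   0.95  -5.13] turn [-0.08  -0.001 -0.003] | world goal [0.5613 0.0386 0.2991]
shift cm [-42.69  -1.57  -2.97] turn [-0.171 -0.    -0.004] | world goal [ 0.5108 -0.1693  0.2683]
shift cm [-42.7   -2.85  -0.26] turn [-0.171 -0.    -0.004] | world goal [ 0.5108 -0.1693  0.2383]
```

```bash
python3 -m crank '[[0,1,-2.5,0,0,0],[0,2,-4.5,0,0,0],[-4,2,-5,0,0,0],[-8,1.6,-5,0,0,0],[-12,1.3,-5,-0.03,0,0],[-16,1,-5,-0.06,0,0],[-20,1,-5,-0.08,0,0],[-24,0.7,-4.8,-0.1,0,0],[-28,0.4,-4.5,-0.12,0,0],[-32,0,-4,-0.14,0,0]]'|grep -E "force|open"; python3 -m crank '[[-3.5,-0.5,0.3,-0.03,0,0],[-7,-1,0.6,-0.03,0,0],[-9.5,-1.3,0.8,-0.03,0,0],[-10.5,-1.5,1,-0.03,0,0],[-10.5,-1.5,1,-0.03,0,0],[-10.5,-1.5,1,-0.03,0,0]]' >/dev/null; python3 -c "
from go import *
info(F,F0);z=cam('scene');cv2.imwrite('pics/s3.png',z[0]);P=cloud(*z[1:])
np.savez('s3',b=z[0],d=z[1],K=z[2],o=z[3],R=z[4])
L=(P-F0)@F*1000
m=(z[1]>0)&(abs(L[...,0]-10)<30)&(abs(L[...,1])<62)&(L[...,2]>115)&(L[...,2]<290)
Q=L[m];print(len(Q),np.percentile(Q,[1,10,50,90,99],axis=0).round(1))
m=Q[:,2]<225;print(np.polyfit(Q[m][:,2],Q[m][:,0],1),np.polyfit(Q[m][:,1],Q[m][:,0],1))
"
```

```text
contact_force: [1.3, 0.3, -1.6]
opening: 0.069
finger_force: 49.1
tcp in frame mm [ 28.8   4.6 265.2] rot err [-0.002 -0.    -0.004] F [ 0.8  1.8 -1.4] op 0.069 ff 49.2 t 7.4 [-0.64 -0.43  2.23  0.36  0.82 -0.64]
2018 [[ 2.200e+01 -4.730e+01  1.528e+02]
 [ 2.570e+01 -4.070e+01  1.663e+02]
 [ 2.960e+01  1.000e-01  2.226e+02]
 [ 3.350e+01  4.240e+01  2.766e+02]
 [ 3.600e+01  5.210e+01  2.887e+02]]
[ 0.04908014 18.77832919] [8.35907387e-03 2.80276357e+01]
```

View pics/s3.png

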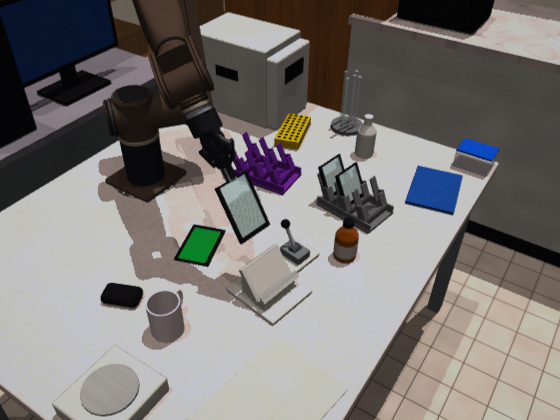

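The cassette hangs at (243,207), over the stand. The depth fit shows it 0.05 rad more upright than the face, and 2–4 mm off-centre. I'll correct both before lowering.

```bash
python3 -m crank '[[-0.2,-0.9,0,-0.025,0,0],[-0.45,-1.7,0,-0.047,0,0],[-0.45,-1.7,0,-0.047,0,0],[-0.45,-1.7,0,-0.047,0,0],[-0.45,-1.7,0,-0.047,0,0]]'|grep -E "force|open";  python3 -c "
from go import *
info(F,F0);z=cam('scene');P=cloud(*z[1:])
L=(P-F0)@F*1000
m=(z[1]>0)&(abs(L[...,0]-10)<25)&(abs(L[...,1])<62)&(L[...,2]>115)&(L[...,2]<290)
Q=L[m];print(len(Q),np.percentile(Q,[1,10,50,90,99],axis=0).round(1))
m=Q[:,2]<225;print(np.polyfit(Q[m][:,2],Q[m][:,0],1),np.polyfit(Q[m][:,1],Q[m][:,0],1))
"
```

```text
contact_force: [0.3, -0.3, -2.2]
opening: 0.067
finger_force: 49.2
tcp in frame mm [ 13.5   0.5 266. ] rot err [ 0.048 -0.    -0.003] F [ 0.3 -0.3 -2.2] op 0.067 ff 49.2 t 7.95 [-0.69 -0.49  2.29  0.44  0.79 -0.73]
2010 [[  9.9 -51.2 153.9]
 [ 13.4 -44.8 166.6]
 [ 16.4  -4.3 222.4]
 [ 19.3  38.5 276.9]
 [ 21.9  48.6 288.7]]
[-8.91380408e-04  1.65662756e+01] [7.20040320e-03 1.64221153e+01]
```

```bash
python3 -c "
from go import *
R0=R.from_quat(ctrl.get_state()['tcp_rot'])
for d in ([-2.5,0,-40],[-2.5,0,-135]): print(R0.inv().apply(F@np.array(d)/10).round(2))"
```

```text
[-0.   -0.44  3.98]
[-1.000e-02 -8.900e-01  1.347e+01]
```

```bash
python3 -m crank '[[0,-0.4,2,0,0,0],[0,-0.44,4,0,0,0],[0,-0.54,6,0,0,0],[0,-0.63,8,0,0,0],[0,-0.73,10,0,0,0],[0,-0.82,12,0,0,0],[0,-0.89,13.4,0,0,0],[0,-0.89,13.4,0,0,0],[0,-0.89,13.4,0,0,0],[0,-0.89,13.4,0,0,0]]'|grep -E "force|open";  python3 -c "
from go import *
info(F,F0);z=cam('scene');P=cloud(*z[1:]);cv2.imwrite('pics/s4.png',cv2.resize(z[0][180:330,180:330],(600,600)))
L=(P-F0)@F*1000
m=(z[1]>0)&(abs(L[...,0]-10)<25)&(abs(L[...,1])<62)&(L[...,2]>30)&(L[...,2]<150)
Q=L[m];print(len(Q),np.percentile(Q,[1,10,50,90,99],axis=0).round(1))
m=Q[:,2]<225;print(np.polyfit(Q[m][:,2],Q[m][:,0],1),np.polyfit(Q[m][:,1],Q[m][:,0],1))
"
```

```text
contact_force: [-0.5, 0.2, -1.5]
opening: 0.071
finger_force: 49.2
tcp in frame mm [1.10e+01 1.00e-01 1.32e+02] rot err [ 0.049  0.    -0.003] F [-0.5  0.2 -1.5] op 0.071 ff 49.2 t 9.0 [-0.6  -0.14  2.25  0.57  0.49 -0.86]
1797 [[ -3.5 -59.7  31.5]
 [  7.9 -49.7  41.4]
 [ 13.6  -8.   86.5]
 [ 16.6  38.6 137.3]
 [ 18.9  58.4 149. ]]
[ 0.02533572 10.36239166] [ 0.04113869 12.88324192]
```

View pics/s4.png

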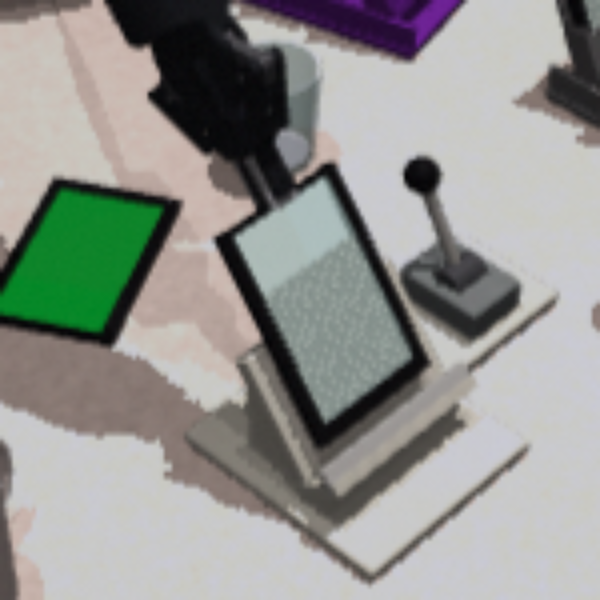

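The cassette is parallel to the face, just above the ledge at (370,400) in the crop. It clears the lip and is roughly centred. I'll lower it slowly until it touches.

```bash
python3 -m crank '[[0,-0.1,0.4,0,0,0],[0,-0.15,0.8,0,0,0],[0,-0.2,1.2,0,0,0],[0,-0.25,1.5,0,0,0],[0,-0.25,1.5,0,0,0],[0,-0.25,1.5,0,0,0]]'|grep force;python3 -m crank '[[0,0,0.15,0,0,0],[0,0,0.15,0,0,0],[0,0,0.15,0,0,0]]'|grep force;  python3 -c "
from go import *
info(F,F0)"
```

```text
contact_force: [-0.3, 1.3, -1.5]
finger_force: 49.2
contact_force: [0.5, -0.9, -2.1]
finger_force: 49.2
tcp in frame mm [  8.3   0.2 114.8] rot err [ 0.047 -0.    -0.004] F [ 0.5 -0.9 -2.1] op 0.069 ff 49.2 t 9.95 [-0.59 -0.09  2.24  0.61  0.45 -0.89]
```

```bash
python3 -m crank '[[0,0,0.15,0,0,0],[0,0,0.15,0,0,0],[0,0,0.15,0,0,0]]'|grep contact;python3 -m crank '[[0,0,0.15,0,0,0],[0,0,0.15,0,0,0],[0,0,0.15,0,0,0]]'|grep contact;  python3 -c "
from go import *
info(F,F0)"
```

```text
contact_force: [-5.0, 1.1, 4.8]
contact_force: [-11.0, 4.2, 13.9]
tcp in frame mm [ 1.240e+01 -1.000e-01  1.141e+02] rot err [ 0.053  0.    -0.002] F [-11.    4.2  13.9] op 0.068 ff 52.1 t 10.55 [-0.59 -0.09  2.23  0.61  0.45 -0.9 ]
```

```bash
python3 -m crank '[[0,-0.2,-0.1,0,0,0],[0,-0.4,-0.1,0,0,0],[0,-0.4,-0.1,0,0,0]]'|grep contact;python3 -c "
from go import *
info(F,F0);print(F.T@ctrl.get_state()['contact_force'])"
python3 -m crank '[[0,-0.2,0,0,0,0],[0,-0.3,0,0,0,0],[0,-0.3,0,0,0,0]]'|grep contact;  python3 -c "
from go import *
info(F,F0);print(F.T@ctrl.get_state()['contact_force']);z=cam('scene');P=cloud(*z[1:])
L=(P-F0)@F*1000
m=(z[1]>0)&(abs(L[...,0]-10)<25)&(abs(L[...,1])<45)&(L[...,2]>15)&(L[...,2]<135)
Q=L[m];print(len(Q),np.percentile(Q,[1,10,50,90,99],axis=0).round(1))
print(np.polyfit(Q[:,2],Q[:,0],1),np.polyfit(Q[:,1],Q[:,0],1))"
```

```text
contact_force: [-7.0, 3.0, 8.5]
tcp in frame mm [ 7.100e+00 -1.000e-01  1.142e+02] rot err [ 0.051  0.001 -0.003] F [-7.   3.   8.5] op 0.068 ff 50.7 t 10.85 [-0.59 -0.09  2.24  0.62  0.45 -0.9 ]
[-1.16524541  1.70254178 11.23541946]
contact_force: [-7.0, 2.8, 8.8]
tcp in frame mm [  4.5  -0.2 114.2] rot err [ 0.052  0.001 -0.003] F [-7.   2.8  8.8] op 0.068 ff 50.7 t 11.15 [-0.59 -0.1   2.25  0.63  0.44 -0.91]
[-0.9439207   1.59861389 11.45880809]
1408 [[  3.7 -44.1  16.2]
 [  5.9 -36.1  27.3]
 [  9.3  -0.7  75.5]
 [ 12.1  35.4 122.9]
 [ 14.7  43.9 133.4]]
[-0.02462563 10.99820912] [5.38329835e-03 9.15070632e+00]
```

```bash
python3 -m crank '[[0,0,-0.06,0.015,0,0],[0,0,-0.06,0.03,0,0],[0,0,-0.06,0.03,0,0],[0,0,-0.06,0.03,0,0]]'|grep contact;  python3 -c "
from go import *
info(F,F0);print(F.T@ctrl.get_state()['contact_force']);z=cam('scene');P=cloud(*z[1:])
L=(P-F0)@F*1000
m=(z[1]>0)&(abs(L[...,0]-10)<25)&(abs(L[...,1])<45)&(L[...,2]>15)&(L[...,2]<135)
Q=L[m];print(len(Q),np.percentile(Q,[1,10,50,90,99],axis=0).round(1))
print(np.polyfit(Q[:,2],Q[:,0],1),np.polyfit(Q[:,1],Q[:,0],1))"
```

```text
contact_force: [-2.9, 1.4, 6.2]
tcp in frame mm [  4.1  -0.5 114.2] rot err [ 0.022  0.002 -0.003] F [-2.9  1.4  6.2] op 0.065 ff 50.1 t 11.6 [-0.59 -0.09  2.23  0.56  0.47 -0.84]
[1.06122932 0.90771148 6.82165154]
1389 [[  3.2 -44.2  17.1]
 [  5.4 -36.2  27.6]
 [  8.3  -1.1  76.2]
 [ 11.2  35.6 123.4]
 [ 13.3  43.9 134. ]]
[-3.06223872e-04  8.29763976e+00] [4.41779565e-03 8.27725853e+00]
```

The cassette is flat against the face, with its mid-plane at x ≈ 4.3 mm, and standing on the ledge. Releasing.

```bash
python3 -m crank '[[0,0,0,0,0,0],[0,0,0,0,0,0],[0,0,0,0,0,0],[0,0,0,0,0,0],[0,0,0,0,0,0]]' 0.35 |grep -E "force|open"; python3 -c "
from go import *
info(F,F0);z=cam('scene');P=cloud(*z[1:])
L=(P-F0)@F*1000
m=(z[1]>0)&(abs(L[...,0]-10)<25)&(abs(L[...,1])<45)&(L[...,2]>15)&(L[...,2]<135)
Q=L[m];print(len(Q),np.percentile(Q,[1,10,50,90,99],axis=0).round(1))
print(np.polyfit(Q[:,2],Q[:,0],1),np.polyfit(Q[:,1],Q[:,0],1))
cv2.imwrite('pics/s5.png',cv2.resize(z[0][170:330,180:340],(600,600)))
S=F0-.034*Z   # lever tip
d=np.load('top.npz');Pt=np.load('topP.npy')
# stand frame origin unknown: find via base edges later; print lever ball pts in (hv,Y) relative to F0
for n in('top','scene'):
    d=np.load(n+'.npz');Pt=np.load(n+'P.npy');q=np.stack([(Pt-F0)@hv,(Pt-F0)@Y,Pt[...,2]],-1)*1000
    m=(d['d']>0)&(q[...,1]>100)&(q[...,1]<220)&(q[...,0]<60)&(q[...,0]>-200)&(q[...,2]>45)&(q[...,2]<160)
    k=q[m];print(n,len(k))
    for lo in range(45,140,12):
        kk=k[(k[:,2]>=lo)&(k[:,2]<lo+12)]
        if len(kk):print(lo,len(kk),np.median(kk,0).round(1),kk.min(0).round(1),kk.max(0).round(1))
"
```

```text
contact_force: [0.6, -0.2, -0.6]
opening: 0.351
finger_force: 0.0
tcp in frame mm [  0.9   0.3 112.8] rot err [ 0.016 -0.    -0.004] F [ 0.6 -0.2 -0.6] op 0.351 ff 0.0 t 12.15 [-0.59 -0.09  2.23  0.55  0.47 -0.84]
1398 [[  2.5 -44.4  16.7]
 [  4.9 -36.6  27.4]
 [  8.   -1.1  75.9]
 [ 10.8  35.7 123.4]
 [ 13.4  44.5 133.9]]
[-1.55975010e-04  7.94667425e+00] [-8.77258296e-04  7.93442545e+00]
top 231
45 71 [-55.  144.3  47.2] [-65.8 127.   45. ] [ 43.1 219.7  56.8]
57 13 [ 20.1 214.   63.6] [-69.8 138.   58.7] [ 33.8 219.6  68.9]
69 24 [ 28.3 215.3  76.2] [-75.  137.3  69.1] [ 51.5 219.3  80.7]
81 21 [ 38.8 218.2  84.3] [ 26.6 215.6  81. ] [ 53.7 219.8  90.9]
93 3 [-104.6  140.1  103.1] [-105.2  133.7   99.8] [-102.8  147.1  105. ]
105 88 [-94.8 142.5 113. ] [-104.9  130.   105.3] [-81.7 154.  116.8]
117 11 [-94.8 141.4 118.1] [-101.1  137.3  117.3] [-87.7 146.1 119.2]
scene 340
45 88 [-46.2 151.6  48. ] [-68.3 123.4  45. ] [ 58.7 219.9  57. ]
57 56 [ 34.3 212.8  63. ] [-80.2 133.7  57.2] [ 59.4 219.8  68.9]
69 60 [ 34.7 213.1  75.6] [-81.8 133.1  69.2] [ 58.4 219.9  80.8]
81 53 [ 36.3 214.7  86.3] [-84.8 132.9  81.4] [ 56.3 219.7  92.9]
93 24 [-82.7 135.1  99. ] [-98.8 128.9  93.2] [ 48.2 219.9 104.6]
105 51 [-88.2 135.4 112.1] [-103.1  126.2  105.3] [-78.8 153.2 117. ]
117 8 [-91.1 137.2 117.8] [-95.8 133.1 117.1] [-86.1 145.7 121.7]
```

View pics/s5.png

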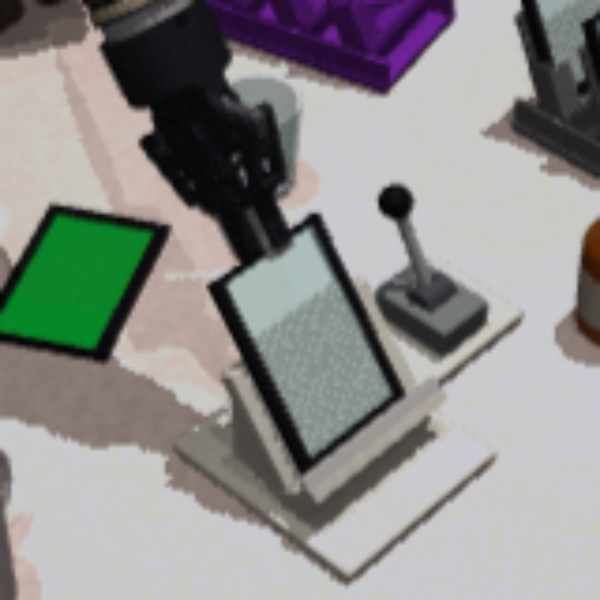

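The cassette rests flat and centred on the stand, let go, at (315,340). The lever ball is at (395,200), about (−92, 139) mm from the face origin. I'll retreat, then go round behind the lever with the fingers shut.

```bash
python3 -m crank '[[0,0,-2,0,0,0],[0,0,-4.5,0,0,0],[0,0,-8,0,0,0],[0,0,-11,0,0,0],[0,0,-11,0,0,0],[0,0,-11,0,0,0]]' |grep -E "force|open"; python3 -c "
from go import *
info(F,F0)
b=lambda h,y,z:np.array([*(F0+h*hv+y*Y)[:2],z])
rows(b(-.15,.139,.22),tool(fr(0)))"
```

```text
contact_force: [0.1, -0.8, -0.5]
opening: 0.35
finger_force: 0.0
tcp in frame mm [-2.000e-01  0.000e+00  2.234e+02] rot err [ 0.018  0.001 -0.003] F [ 0.1 -0.8 -0.5] op 0.35 ff 0.0 t 12.8 [-0.66 -0.39  2.3   0.44  0.71 -0.74]
shift cm [13.89 -1.53 -1.54] turn [ 0.633 -0.    -0.003] | world goal [ 0.5164 -0.0318  0.22  ]
```

```bash
python3 -m crank '[[4,-1,-2,0,0,0],[8,-1.5,-2,0.12,0,0],[12,-1.5,-2,0.25,0,0],[13.9,-1.5,-1.5,0.4,0,0],[13.9,-1.5,-1.5,0.5,0,0],[13.9,-1.5,-1.5,0.63,0,0],[13.9,-1.5,-1.5,0.63,0,0],[13.9,-1.5,-1.5,0.63,0,0],[13.9,-1.5,-1.5,0.63,0,0]]' 0 |grep -E "force|open"; python3 -c "
from go import *
info(fr(0),F0)
b=lambda h,y,z:np.array([*(F0+h*hv+y*Y)[:2],z])
rows(b(-.14,.139,.095),tool(fr(0)));rows(b(-.02,.139,.095),tool(fr(0)))
z=cam('top');q=(cloud(*z[1:])-F0)@F*1000
m=(z[1]>0)&(abs(q[...,0]-8)<12)&(abs(q[...,1])<60)&(q[...,2]>10)&(q[...,2]<160);k=q[m];print(np.percentile(k,[1,50,99],axis=0).round(1),np.polyfit(k[:,2],k[:,0],1))"
```

```text
contact_force: [0.5, 0.1, 0.1]
opening: -0.002
finger_force: 0.0
tcp in frame mm [-150.6  139.4  184.1] rot err [ 0.    -0.003 -0.003] F [0.5 0.1 0.1] op -0.002 ff 0.0 t 13.7 [-0.26 -0.08  1.94  0.    1.28 -0.08]
shift cm [-0.07  1.05 12.31] turn [ 0.    -0.003 -0.003] | world goal [ 0.5263 -0.0335  0.095 ]
shift cm [-0.04 13.05 12.31] turn [ 0.    -0.003 -0.003] | world goal [ 0.6445 -0.0541  0.095 ]
[[ -0.5 -58.1  10.5]
 [  7.6  -6.3  94.9]
 [ 18.6  41.4 151.2]] [-0.01798052  8.75748172]
```

```bash
python3 -m crank '[[0,0.2,4,0,0,0],[0,0.3,8,0,0,0],[0,0.3,11,0,0,0],[0,0.3,12.3,0,0,0],[0,0.3,12.3,0,0,0],[0,0.3,12.3,0,0,0]]' |grep -E "contact"; python3 -m crank '[[0,1,0,0,0,0],[0,2,0,0,0,0],[0,3,0,0,0,0],[0,4,0,0,0,0],[0,5,0,0,0,0],[0,6,0,0,0,0],[0,7,0,0,0,0],[0,8,0,0,0,0],[0,8.5,0,0,0,0],[0,8.5,0,0,0,0]]' |grep -E "contact";python3 -c "
from go import *
info(fr(0),F0)"
```

```text
contact_force: [0.1, -0.5, 0.1]
contact_force: [0.4, -0.1, -0.0]
tcp in frame mm [-60.8 139.3  62.5] rot err [ 0.001 -0.002 -0.003] F [ 0.4 -0.1 -0. ] op 0.003 ff 0.0 t 15.35 [-0.25  0.24  1.83  0.    1.07 -0.07]
```

```bash
for i in 1 2; do python3 -m crank '[[0,0.5,0,0,0,0],[0,1,0,0,0,0],[0,1,0,0,0,0]]' |grep -E "contact";done; python3 -c "
from go import *
info(fr(0),F0);z=cam('scene');cv2.imwrite('pics/s6.png',cv2.resize(z[0][170:330,180:340],(600,600)))"
```

```text
contact_force: [1.5, -0.3, 0.0]
contact_force: [-0.0, -0.4, -1.3]
tcp in frame mm [-40.8 139.2  62.7] rot err [ 0.002 -0.002 -0.003] F [-0.  -0.4 -1.3] op 0.001 ff 0.0 t 15.95 [-0.24  0.28  1.78  0.    1.08 -0.07]
```

View pics/s6.png

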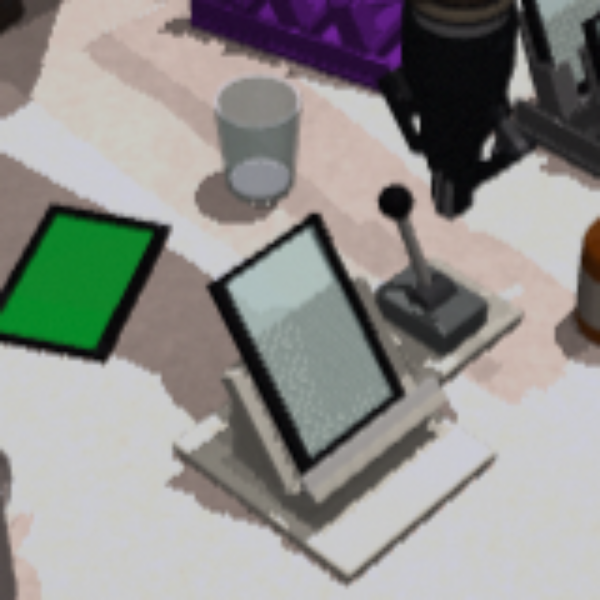

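The ball at (395,200) hasn't moved and the fingertip at (455,210) is past it, so the sweep missed. I'll measure fingertip and ball in the same view.

```bash
python3 -c "
from go import *
b,d,K,o,Rm=cam('scene');P=cloud(d,K,o,Rm)
s=ctrl.get_state()['eef_pos'];c=Rm.T@(s-o);print('tcp',s,'pix',(K@c/c[2])[:2], 'crop',((K@c/c[2])[:2]-[180,170])*3.75)
def at(cx,cy,w=2):
    u=int(180+cx/3.75);v=int(170+cy/3.75);p=P[v-w:v+w+1,u-w:u+w+1].reshape(-1,3);print((cx,cy),np.median(p,0).round(3),'hy',((np.median(p,0)-F0)@hv).round(3),((np.median(p,0)-F0)@Y).round(3))
at(395,200);at(455,205,1);at(450,190,1);at(410,245,0)
for n in('top',):
    b,d,K,o,Rm=cam(n);P=cloud(d,K,o,Rm);q=np.stack([(P-F0)@hv,(P-F0)@Y,P[...,2]],-1)*1000
    m=(d>0)&(abs(q[...,1]-140)<40)&(q[...,0]<40)&(q[...,0]>-130)&(q[...,2]>90)&(q[...,2]<125);k=q[m];print(len(k),np.median(k,0),k.min(0),k.max(0))
"
```

```text
tcp [ 0.62345746 -0.05017347  0.09649529] pix [298.96138805 235.06072484] crop [446.1052052  243.97771816]
(395, 200) [ 0.576 -0.046  0.113] hy -0.089 0.135
(455, 205) [ 0.633 -0.06   0.147] hy -0.03 0.132
(450, 190) [ 0.631 -0.061  0.159] hy -0.032 0.13
(410, 245) [ 0.587 -0.042  0.072] hy -0.078 0.141
  return _methods._mean(a, axis=axis, dtype=dtype,
  ret = um.true_divide(
Traceback (most recent call last):
ValueError: zero-size array to reduction operation minimum which has no identity
```

```bash
python3 -c "
from go import *
b,d,K,o,Rm=cam('scene');P=cloud(d,K,o,Rm);q=np.stack([(P-F0)@hv,(P-F0)@Y,P[...,2]],-1)*1000
print('z rows 205-240 step2, cols 292-312 step 2');print(q[205:240:2,290:314:2,2].round(0).astype(int));
print('brightness');print(b[205:240:2,290:314:2].max(2))
m=(d>0)&(abs(q[...,1]-140)<60)&(abs(q[...,0]+41)<50)&(q[...,2]>122)&(q[...,2]<165);k=q[m]
for lo in range(122,165,6):
    kk=k[(k[:,2]>=lo)&(k[:,2]<lo+6)]
    if len(kk):print(lo,len(kk),np.median(kk,0).round(),kk.min(0).round(),kk.max(0).round())
"
```

```text
z rows 205-240 step2, cols 292-312 step 2
[[190 202 208 208 203 219 223 218 221 224 224 226]
 [185 195 200 197 204 208 213 210 214 213   3 218]
 [182 180 187 190 201 207 205 197 195 192   3 216]
 [ -2  -1 179 185 193 196 197 195 183   1   5 215]
 [ -3  -2 177 178 175 184 191 179 182 183 209 211]
 [ -4  -3   1 177 175 181 183 177 190 194 195 204]
 [ -3  -5  -1 164 165 172 173 182 185 189 187   1]
 [ -4  -1  -1 155 161 163 165 176 179 180   0   2]
 [ -1   3   1 156 156 155 158 154   1   6   5  -5]
 [ -3   2   1 142 147 150 153 147   0   3   2   1]
 [ -3   1  -3 136 137 142 146 142   4   0  -5  -1]
 [  1   1  -5   1 132 131 137   1  -2  -1  -5  -1]
 [  4   2   1   0   0   1   2   2  -1  -1  -1   3]
 [  0   1   2  -2   0   2  -1  -5   6   4   1   1]
 [ 82   4   0   1  -5  -2  -2  -4   3   2   2   2]
 [ 75   2  -1  -1   6  -2  -2   2   5  -3  -2  -4]
 [ 73  67   2   0   0   1   4  -4   4   0  -6   0]
 [ 64  68   3   8  -2   1   2   1   0   2  -2  -2]]
brightness
[[ 27   9   8   9  10  11  12  10   8  10  43  31]
 [ 11  13  14  11  14   9  11  12  10  17 202  26]
 [ 11  11  10  12  12  10 
[... 494 characters left out ...]
203 203 197 202 201 202 204 203 203 203]
 [149 203 204 202 199 197 201 199 201 200 204 204]
 [108 203 198 200 202 203 196 201 197 197 196 201]
 [ 92 194 204 202 200 201 201 198 201 198 198 195]
 [ 79 141 204 204 201 200 198 201 201 201 201 199]
 [ 64  96 170 178 196 203 200 202 204 205 204 203]]
128 6 [-37. 131. 132.] [-44. 128. 131.] [-32. 135. 134.]
134 15 [-34. 133. 137.] [-53. 128. 135.] [-28. 146. 140.]
140 17 [-34. 131. 143.] [-51. 127. 141.] [-25. 144. 146.]
146 20 [-32. 133. 148.] [-53. 128. 146.] [-25. 147. 152.]
152 19 [-35. 132. 154.] [-50. 124. 153.] [-26. 144. 158.]
158 16 [-34. 131. 161.] [-52. 127. 158.] [-25. 135. 164.]
164 4 [-42. 130. 164.] [-45. 129. 164.] [-37. 132. 165.]
```

The real fingertips end at z ≈ 0.130, about 33 mm above the reported TCP, so the sweep passed over the ball. I'll go back and sweep again 36 mm lower.

```bash
python3 -m crank '[[0,-2,-1,0,0,0],[0,-5,-1,0,0,0],[0,-8,-1,0,0,0],[0,-10.5,-0.5,0,0,0],[0,-10.5,2,0,0,0],[0,-10.5,3.6,0,0,0],[0,-10.5,3.6,0,0,0],[0,-10.5,3.6,0,0,0]]' |grep contact; python3 -m crank '[[0,1,0,0,0,0],[0,2,0,0,0,0],[0,3,0,0,0,0],[0,4,0,0,0,0],[0,5,0,0,0,0],[0,6,0,0,0,0],[0,7,0,0,0,0],[0,7.5,0,0,0,0],[0,7.5,0,0,0,0]]' |grep contact;python3 -c "
from go import *
info(fr(0),F0)
b,d,K,o,Rm=cam('scene');P=cloud(d,K,o,Rm);q=np.stack([(P-F0)@hv,(P-F0)@Y,P[...,2]],-1)*1000
m=(d>0)&(abs(q[...,1]-140)<30)&(abs(q[...,0]+41)<80)&(q[...,2]>70)&(q[...,2]<135)&(b.max(2)<60);k=q[m]
for lo in range(70,135,8):
    kk=k[(k[:,2]>=lo)&(k[:,2]<lo+8)]
    if len(kk):print(lo,len(kk),np.median(kk,0).round(),kk.min(0).round(),kk.max(0).round())
"
```

```text
contact_force: [1.6, 0.3, -0.1]
contact_force: [-0.4, -0.2, 1.1]
tcp in frame mm [-70.5 139.4  26.4] rot err [ 0.002 -0.002 -0.003] F [-0.4 -0.2  1.1] op 0.001 ff 0.0 t 17.85 [-0.25  0.27  1.88  0.    1.   -0.07]
70 5 [-48. 136.  75.] [-51. 134.  72.] [-45. 141.  75.]
78 5 [-47. 138.  82.] [-51. 137.  79.] [-45. 141.  83.]
86 2 [-44. 137.  89.] [-46. 137.  88.] [-43. 137.  90.]
94 7 [-43. 134.  97.] [-70. 127.  96.] [-41. 139. 102.]
102 25 [-63. 131. 107.] [-77. 127. 103.] [-33. 138. 110.]
110 32 [-56. 132. 115.] [-78. 126. 110.] [-30. 143. 118.]
118 60 [-43. 134. 121.] [-76. 127. 118.] [-30. 149. 126.]
126 19 [-62. 130. 129.] [-77. 126. 126.] [-35. 143. 134.]
134 4 [-60. 130. 134.] [-73. 126. 134.] [-55. 134. 135.]
```

```bash
python3 -m crank '[[0,0.7,0,0,0,0],[0,1.4,0,0,0,0],[0,2,0,0,0,0],[0,2.4,0,0,0,0],[0,2.4,0,0,0,0]]' |grep contact
cat > lev.py <<'E'
from go import *
info(fr(0),F0)
b,d,K,o,Rm=cam('scene');P=cloud(d,K,o,Rm);q=np.stack([(P-F0)@hv,(P-F0)@Y,P[...,2]],-1)*1000
m=(d>0)&(abs(q[...,1]-140)<30)&(abs(q[...,0]+41)<80)&(q[...,2]>62)&(q[...,2]<135)&(b.max(2)<130);k=q[m]
for lo in range(62,135,8):
    kk=k[(k[:,2]>=lo)&(k[:,2]<lo+8)]
    if len(kk):print(lo,len(kk),np.median(kk,0).round(),kk.min(0).round(),kk.max(0).round())
cv2.imwrite('pics/s7.png',cv2.resize(b[140:340,170:410],(720,600)))
E
python3 lev.py
```

```text
contact_force: [0.6, -0.5, 0.4]
tcp in frame mm [-46.6 139.3  26.6] rot err [ 0.002 -0.002 -0.003] F [ 0.6 -0.5  0.4] op -0.001 ff 0.0 t 18.4 [-0.24  0.31  1.82  0.    1.01 -0.07]
62 7 [-40. 137.  67.] [-43. 132.  63.] [-36. 139.  69.]
70 7 [-34. 138.  72.] [-39. 132.  70.] [-32. 142.  74.]
78 4 [-32. 138.  81.] [-35. 134.  78.] [-28. 141.  85.]
86 6 [-28. 135.  87.] [-31. 132.  86.] [-25. 137.  90.]
94 13 [-40. 133.  99.] [-49. 128.  95.] [-10. 135. 102.]
102 49 [-29. 132. 106.] [-62. 126. 102.] [ -5. 145. 110.]
110 61 [-22. 135. 113.] [-57. 128. 110.] [ -6. 150. 118.]
118 28 [-37. 131. 121.] [-59. 126. 118.] [-15. 144. 126.]
126 17 [-40. 129. 130.] [-54. 127. 126.] [-30. 135. 133.]
134 2 [-49. 130. 135.] [-66. 127. 135.] [-33. 134. 135.]
```

```bash
python3 -m crank '[[0,0.3,0,0,0,0],[0,0.3,0,0,0,0]]' |grep contact; python3 -m crank '[[0,0.2,0,0,0,0],[0,0.2,0,0,0,0]]' |grep contact; python3 -m crank '[[0,-2,0,0,0,0],[0,-4,0,0,0,0],[0,-6,-3,0,0,0],[0,-7,-7,0,0,0],[0,-7,-11,0,0,0],[0,-7,-13,0,0,0],[0,-7,-13,0,0,0],[0,-7,-13,0,0,0]]'|grep contact; python3 lev.py; python3 -c "
from go import *
b,d,K,o,Rm=cam('scene');P=cloud(d,K,o,Rm);q=(P-F0)@F*1000
m=(d>0)&(abs(q[...,0]-10)<25)&(abs(q[...,1])<45)&(q[...,2]>15)&(q[...,2]<145);k=q[m];print(np.percentile(k,[1,50,99],axis=0).round(1),np.polyfit(k[:,2],k[:,0],1))"
```

```text
contact_force: [-0.2, 0.7, -0.3]
contact_force: [-6.3, 1.2, 2.7]
contact_force: [0.0, 1.0, -1.1]
tcp in frame mm [-112.4  139.2  156.4] rot err [ 0.002 -0.002 -0.003] F [ 0.   1.  -1.1] op -0.0 ff 0.0 t 19.65 [-0.25  0.03  1.89  0.    1.23 -0.08]
62 8 [-39. 137.  66.] [-46. 135.  63.] [-32. 142.  70.]
70 7 [-32. 135.  75.] [-36. 133.  74.] [-29. 139.  77.]
78 6 [-31. 138.  82.] [-35. 135.  81.] [-26. 139.  85.]
86 3 [-26. 135.  88.] [-26. 134.  88.] [-24. 137.  92.]
94 8 [-14. 131.  99.] [-23. 129.  98.] [ -7. 135. 102.]
102 25 [-11. 133. 107.] [-29. 126. 103.] [ -5. 147. 110.]
110 40 [-13. 138. 115.] [-24. 128. 110.] [ -3. 150. 118.]
118 2 [-13. 138. 119.] [-16. 135. 118.] [-11. 141. 119.]
[[  2.7 -44.3  16.6]
 [  7.8  -0.9  81.3]
 [ 12.9  44.2 143.3]] [7.44155156e-04 7.81203657e+00]
```

View pics/s7.png

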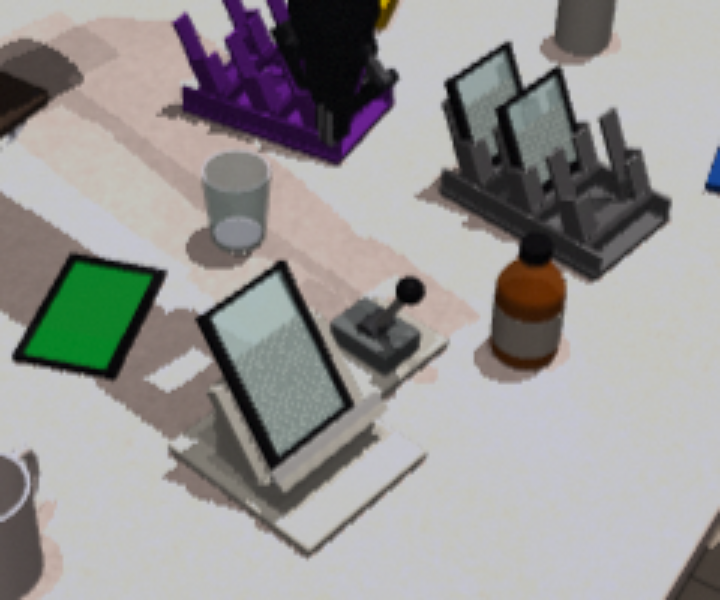

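The lever is over: its ball is now at (410,290), leaning to +x, and the last push met the end stop. The cassette stands flat and centred on the stand at (275,365), the short ones sit in the rack at (485,95) and (540,120), the beaker, bottle and mug are standing, and the robot is clear.

```bash
python3 -c "
from plant import ctrl
print(ctrl.sign_off())"
```

```text
the job is handed in; nothing more can be done
None
```

I handed the job in at about 20 s on the robot's clock: the tall cassette was let go flat and centred on the stand, the lamp lever was pushed to its end stop (the first sweep passed over it, the second worked), and the short cassettes, beaker, mug and bottle looked undisturbed in the last picture; `sign_off()` returned no verdict.

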